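# Lock the turntable and hold the guard gate open

## Task

Before the speaker frame can be lifted out of the guard pen, take the orange-headed pin from its wooden block and push it fully home, down through the turntable's brass tongue and the base block under it. Then squeeze the red catch on the latch post fully in (it stays in), and after that squeeze the green catch on the gate and, keeping it squeezed, swing the gate outward past its detent until it stands wide open, at least 75 degrees from shut. Finish while still gripping the green catch and holding the gate there, still, and leave the other things on the bench where they are.

Things in the scene. Friction and masses are not known exactly. Their poses are not given: they have to be found in the camera images.
- pin_grip (a point): Middle of the orange grip (18 mm diameter, 44 mm high, axis z) of the loose steel lock pin, which stands upright in a wooden block 64 x 64 x 45 mm, grip free above it. Under the grip: a collar 26 mm in diameter, 4 mm thick (rests on the block), then a shank 10 mm in diameter, 40 mm long, tapering to 4.4 mm at its foot.
- pin_tip (a point): Bottom tip of the lock pin, on its axis, 66 mm below pin_grip.
- tongue_hole (a point): Centre of the upper mouth (52 mm above the bench) of the 14 mm hole, chamfered 2 mm, in the brass tongue (44 x 40 x 14 mm) on the rim of the wooden turntable. With the pin home its collar rests on the tongue: pin_grip is 26 mm above this point. The turntable turns stiffly; the tongue starts within 2 mm of being in line with base_hole.
- base_hole (a point): Centre of the upper mouth (34 mm above the bench) of the 14 mm hole in the block fixed to the pen, under the tongue. Pen axes: z up, x from the gate to the back of the pen, y along the shut gate from latch post to hinge. Near the hole: speaker frame (foot 92 mm wide, top 112 mm high) from 34 mm toward the turntable's axis; side fence 63 mm off on +y, 50 mm high.
- catch1_mid (a point): Middle between the two red tabs of the first catch, on the latch post by the gate's free end; fixed to the pen, pen axes, 97 mm above the bench. Tabs stand upright 72 to 116 mm above the bench, side by side along the pen's y with a steel rib between; each 24 mm wide (x), 8 mm thick; outer faces 44 mm apart, 26 mm when fully in. Squeeze along y from above.
- catch1 (a joint): How far each red tab is squeezed in, m: 0 out, 0.009 fully in. The two move together, against about 2 N of friction each, and stay where they are left. While out (under 0.006) its bolt blocks the gate.
- catch2_mid (a point): Middle between the two green tabs of the second catch, on top of the gate, 120 mm from the hinge axis, 97 mm above the bench; turns with the gate. Tabs shaped and placed as the red ones but one on each face of the gate, along this point's x axis (pen's x when shut): outer faces 44 mm apart, 26 mm fully in; 24 mm wide along the gate. The gate's rail is 70 mm above the bench.
- catch2 (a joint): How far each green tab is squeezed in, m: 0 out, 0.009 fully in. The two move together, sprung: about 2.5 N per tab at first and 5 N fully in; they spring out when let go. Under about 0.005 their bolt holds the shut gate. Do not squeeze them before the red catch is in.
- tab_out: The green tab on the robot's side of the shut gate (its origin is not on the tab: it lies at the gate's hinge axis, on the bench).
- tab_in: The green tab on the pen's side of the shut gate (origin likewise at the hinge axis).
- gate_hinge (a point): The gate's upright hinge axis, at the height of the catches (97 mm above the bench), with the pen's axes. The gate is 165 mm long and reaches from here along the pen's -y; its free end swings toward the pen's -x (outward, toward the robot), clockwise seen from above.
- gate (a joint): Gate angle, rad: 0 shut, grows as it opens, stop at 1.5 (86 degrees). A spring draws it shut (0.05 N m shut, 0.17 N m open). A detent resists from about 0.5 to 0.8 (up to 3 N at the catch) and lets go from 0.8 to 1.1; released beyond it, the gate falls back to about 1.07. A good place to hold it is 1.35.
- capacitor: Mica-cased capacitor block, 50 x 34 x 26 mm; origin at the centre of its underside. Leave it where it is.
- cream_knob: Cream bakelite knob, 38 mm in diameter, 24 mm high; origin at the centre of its underside. Leave it where it is.
- screwdriver: Stubby brass-handled screwdriver lying down, 90 mm long, 26 mm thick; origin at the centre of its underside. Leave it where it is.
- valve_shield: Round aluminium valve shield, 35 mm in diameter, 58 mm high; origin at the centre of its underside. Leave it where it is.
- wire_spool: Spool of copper, 64 mm in diameter, 40 mm high; origin at the centre of its underside. Leave it where it is.
- tea_mug: Blue mug, 80 mm wide, 90 mm high; origin at the centre of its underside. Leave it where it is.
Things that resemble listed ones, but are neither listed nor needed, are in the scene too. What is shaped like the part that bears pin_grip but black is not meant.

How it is judged:
By the outcome, as a careful person would: the job done as asked, in the order asked, and still so for the second after the job is handed in, while the arm keeps its last pose, push and grip.
It also fails if it takes over 61 s, if anything falls off the work surface, if the arm or the gripper's body presses on something with over 40 N, if the wrist force passes 120 N, or if a joint passes its speed limit or range.

## Robot

A 6-joint arm with a two-finger parallel gripper is mounted at the origin on the work surface. World frame = base frame: x ahead of the robot, y to its left, z up, the work surface at z = 0. Lengths are in m, angles in rad, forces in N, time in s.
With the tool pointing down it reaches from about 0.35 to 0.975 m from the base axis. Payload 4.9 kg.
Tool frame: the origin (TCP) lies at the very end of the fingers, on their centre line; the grasp point (between the pads) lies 19 mm behind it; x points along the fingers, z is the direction in which the jaws open and shut, and the axes are right-handed (so a half turn about x gives the same grasp; the last joint's range is limited). The gripper opens to 85 mm and grips with 20 to 120 N. Pads are 22 mm wide; open, the fingers measure 114 mm over their backs; the gripper's body (76 mm by 85 mm) begins 54 mm behind the grasp point. The pads swing forward as they close: fully open they stand 13 mm farther back than shut.
Start: joints at [-1.287, 0.053, 1.613, -0, 1.476, -0.119], TCP at [0.245, -0.575, 0.231] pointing down, gripper open.
Joint ranges: [-3.01, 3.01], [-1.01, 2.22], [0.06, 2.58], [-1.02, 4.17], [0.09, 2.62], [-3.14, 3.14]. Speed limits (rad/s): [2.57, 2.57, 3.14, 3.14, 3.14, 3.14].

## Interface

Orientations are given as a unit quaternion [w, x, y, z].
In Python, from plant import manip, vision, job gives the robot as it stands.
- The arm moves only by the tool servo_tool, never from a script. Its arguments are lists of equal length, an entry for each row: "twist": the turn, a rotation vector about the world's x, y, z in rad, a list of three; "xyz": the shift along the world's x, y, z in cm, a list of three; "fingers": the opening, from 0 (shut) to 1 (fully open). In form: {"twist": [[wx, wy, wz], ...], "xyz": [[x, y, z], ...], "fingers": [fingers, ...]}. A call has 1 to 8 rows; each row shifts and turns the commanded pose from where the row before left it; what a row does not reach is not made up. A row lasts 1/8 s, in which the tool goes at most 62.5 mm and 10.7 degrees, less where a joint would pass 70% of its speed; a pose out of reach is approached as far as the arm can. A call with a gripper value outside its range is refused whole. The fingers move at their own pace and stop on an object; the grip force is fixed at half the most. Time passes only in rows, so rows that do not move let the fingers close. It gives the time, the measured TCP pose, the force and the opening at its end, in the units of the state.
- manip.state(): the state, without advancing time (a new reading comes with each control period).
- vision.grab_frame(name): name is "scene" or "top"; returns the picture (420x560x3 uint8, red, green, blue); there is no depth.
- vision.get_calibration(name): a dict with "camera_matrix" (3x3 intrinsics, pixels), "origin" and "orientation" of the camera in the world. Camera axes: x right, y up, looking along -z (the intrinsics and any distortion apply to the point x, -y, -z); pixel columns grow to the right and rows downward; lengths in m; the calibration is good to about 2 mm. A picture is of the moment at which its call begins. get_calibration takes no time and is no camera call.
- job.job_done(): hands the job in, once; it reports no verdict.
Trained networks look in the newest picture that a camera, given by its name, has taken for a name from the list of things; names that differ only in an ending like _2 or _b are one class to them, and where a whole thing is asked for, a point or a joint stands for the part that bears it (a point fixed in the world has none). Each returns a list of dicts, best first, with "score" (0 to 1); they miss things now and then, are a little off and sometimes report something else, mostly with a low value. They report only what shows in the picture. A call takes as long as a camera call. They do not tell look-alikes from the thing itself.
- vision.spot_in(camera, label): "extent" ([centre column, centre row, width, height] in pixels, round what is visible of it).
The state is a dict: "time": time; "joint_pos": joint angles; "joint_vel": joint speeds; "joint_efforts": joint torques, N m; "tool_pos": TCP position; "tool_rot": TCP orientation; "contact_force": force on the tool from outside, world axes, zero at the start; "ft_torque": the same for the moment, N m; "gripper_width": opening from 0.0 (shut) to 1.0 (fully open).
Only numpy, scipy, OpenCV 4.12 (cv2) and the standard library are available. Lean on these libraries where they do the work, as an engineer would, in place of code of your own. Each camera call takes 0.05 s, during which the arm holds its last target.

## Working session

There is one attempt and no reset: what is moved stays moved. The work goes in short steps, Python scripts to look and compute and a tool call to move; the robot and the scene stay as the last step left them, time stands still between calls to the robot, and variables do not carry over. Pictures are saved under pics/ and viewed, and the job is handed in when it is done.

Besides the shell and the picture viewer there is one more tool, called after "Emit:" as name(argument=value, ...), one argument or row to a line, values as JSON. servo_tool: Moves the arm, as the interface text tells. Its arguments: {"type":"object","properties":{"twist":{"type":"array","items":{"type":"array","items":{"type":"number"}}},"xyz":{"type":"array","items":{"type":"array","items":{"type":"number"}}},"fingers":{"type":"array","items":{"type":"number"}}},"required":["twist","xyz","fingers"]}

```bash
mkdir -p pics; ls
python3 - <<'E'
from plant import manip, vision, job
import cv2
for n in("scene","top"):
    im=vision.grab_frame(n); cv2.imwrite(f"pics/{n}0.png",im[:,:,::-1])
    c=vision.get_calibration(n); print(n,c)
print(manip.state())
E
```

```text
pics
scene {'camera_matrix': array([[378.92035471,   0.        , 279.01466783],
       [  0.        , 378.92035471, 207.55625116],
       [  0.        ,   0.        ,   1.        ]]), 'origin': array([0.87622557, 0.60961441, 0.84306372]), 'orientation': array([0.22289535, 0.09386   , 0.36367827, 0.89958106])}
top {'camera_matrix': array([[428.68352532,   0.        , 280.84350384],
       [  0.        , 428.68352532, 203.8697834 ],
       [  0.        ,   0.        ,   1.        ]]), 'origin': array([ 0.46813369, -0.02731798,  1.33396556]), 'orientation': array([-0.70372854, -0.01758906,  0.01473554,  0.71009832])}
{'time': 0.1, 'joint_pos': array([-1.28699357e+00,  5.33214535e-02,  1.61415979e+00,  2.06911611e-05,
        1.47602691e+00, -1.19033963e-01]), 'joint_vel': array([ 0.00070012, -0.00263279, -0.00254052, -0.00064629,  0.00056743,
        0.00132846]), 'joint_efforts': array([ 3.70538755e-04, -3.94908714e+01, -3.71361673e+01, -6.33239961e-05,
        3.98185803e-03, -5.51950219e-07]), 'tool_pos': array([ 0.24484342, -0.57442347,  0.23016514]), 'tool_rot': array([ 0.58940891,  0.3903061 ,  0.59043281, -0.3894193 ]), 'contact_force': array([ 0.55047599, -0.50561483,  0.14344338]), 'ft_torque': array([0.05982848, 0.04579136, 0.01065512]), 'gripper_width': 1.0004002646115426}
```

View pics/scene0.png

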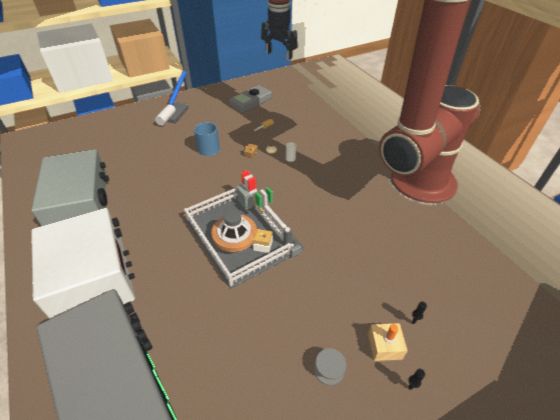

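View pics/top0.png

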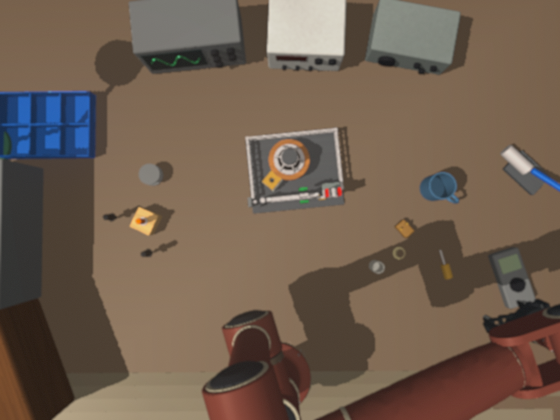

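The orange pin stands in its block at scene (392,333) and top (143,220). The two black pins at scene (419,312) and (416,379) are look-alikes. The pen is at scene (240,230) and top (296,170), with the red catch near top (332,191) and the green near top (304,195). Next I'll take close crops.

```bash
cat > h.py <<'E'
import numpy as np, cv2
from scipy.spatial.transform import Rotation as R
from plant import manip, vision, job
def cal(n):
    c=vision.get_calibration(n); q=c['orientation']
    return c['camera_matrix'],np.array(c['origin']),R.from_quat([q[1],q[2],q[3],q[0]])
def pt(n,u,v,z):
    K,o,r=cal(n); d=r.apply([(u-K[0,2])/K[0,0],-(v-K[1,2])/K[1,1],-1]); return o+d*(z-o[2])/d[2]
def px(n,p):
    K,o,r=cal(n); c=r.inv().apply(np.array(p)-o); return np.array([K[0,0]*c[0]/-c[2]+K[0,2],K[1,1]*-c[1]/-c[2]+K[1,2]])
def tri(a,b):
    A=[];B=[]
    for n,u,v in(a,b):
        K,o,r=cal(n); d=r.apply([(u-K[0,2])/K[0,0],-(v-K[1,2])/K[1,1],-1]); d/=np.linalg.norm(d)
        P=np.eye(3)-np.outer(d,d);A.append(P);B.append(P@o)
    return np.linalg.lstsq(np.vstack(A),np.hstack(B),rcond=None)[0]
def crop(im,x0,y0,w,h,f,name):
    c=im[y0:y0+h,x0:x0+w]; c=cv2.resize(c,None,fx=f,fy=f,interpolation=cv2.INTER_CUBIC); cv2.imwrite('pics/'+name,c[:,:,::-1])
def load(n): return cv2.imread('pics/'+n)[:,:,::-1]
def st():
    s=manip.state(); q=s['tool_rot']; r=R.from_quat([q[1],q[2],q[3],q[0]]).as_matrix()
    print('t',s['time'],'pos',s['tool_pos'].round(4),'x',r[:,0].round(3),'z',r[:,2].round(3),'F',s['contact_force'].round(1),'w',round(s['gripper_width'],3),'j',s['joint_pos'].round(2)); return s
E
python3 - <<'E'
from h import *
s=load('scene0.png');t=load('top0.png')
crop(s,175,160,140,130,5,'c_pen_s.png'); crop(t,235,120,120,100,6,'c_pen_t.png')
crop(s,340,290,100,100,5,'c_pin_s.png'); crop(t,95,150,100,110,5,'c_pin_t.png')
st()
for n in('scene','top'):
  for l in('pin_grip','catch1_mid','catch2_mid','tongue_hole','tab_out','gate'):
    print(n,l,[(np.round(d['extent'],1).tolist(),round(d['score'],2)) for d in vision.spot_in(n,l)[:4]])
E
```

```text
t 0.1 pos [ 0.2448 -0.5744  0.2302] x [-0.001  0.002 -1.   ] z [ 0.392 -0.92  -0.002] F [ 0.6 -0.5  0.1] w 1.0 j [-1.29  0.05  1.61  0.    1.48 -0.12]
scene pin_grip [([417.8, 378.5, 16.0, 25.0], 0.59), ([420.5, 308.4, 14.6, 17.2], 0.47), ([393.2, 333.5, 17.1, 26.7], 0.44)]
scene catch1_mid [([244.9, 227.7, 121.2, 114.7], 0.6)]
scene catch2_mid [([277.9, 213.6, 44.0, 58.8], 0.64), ([246.4, 228.8, 123.8, 116.4], 0.63)]
scene tongue_hole [([246.7, 233.5, 62.8, 36.8], 0.81)]
scene tab_out [([268.1, 196.6, 5.2, 16.1], 0.57)]
scene gate [([273.7, 216.6, 42.8, 59.6], 0.7)]
top pin_grip [([141.6, 222.5, 10.8, 9.8], 0.49), ([146.9, 252.2, 8.1, 8.0], 0.44), ([109.2, 213.9, 13.7, 9.2], 0.41)]
top catch1_mid [([295.0, 170.8, 95.2, 86.1], 0.75), ([289.8, 195.6, 51.0, 11.5], 0.47)]
top catch2_mid [([289.1, 195.6, 61.3, 18.2], 0.81)]
top tongue_hole [([286.1, 165.8, 43.3, 49.1], 0.6)]
top tab_out []
top gate [([286.8, 199.0, 61.5, 19.4], 0.78)]
```

View pics/c_pen_s.png

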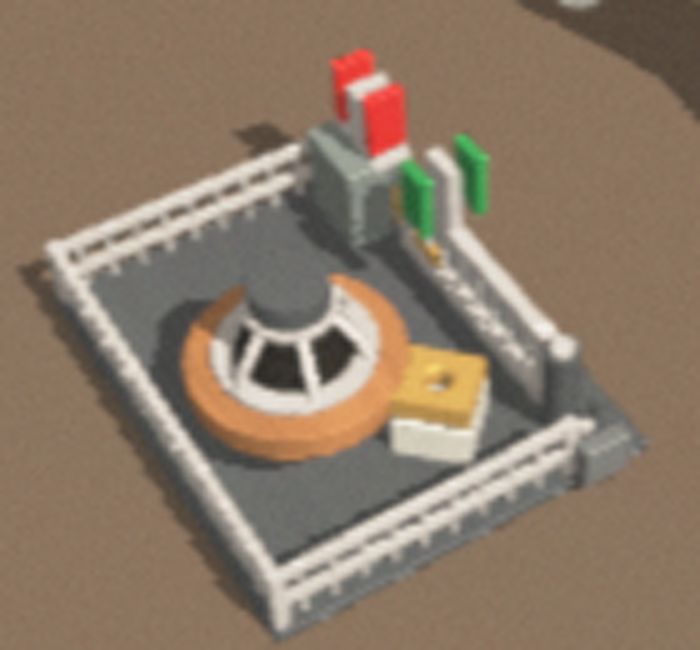

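View pics/c_pen_t.png

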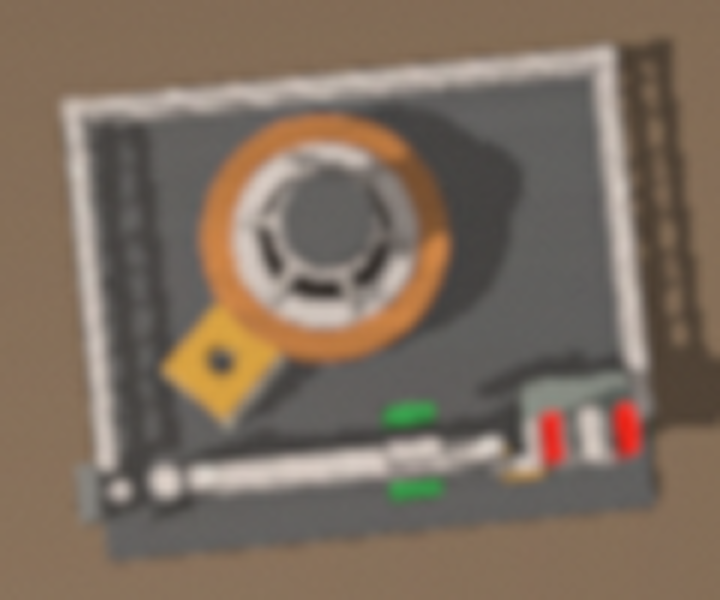

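View pics/c_pin_s.png

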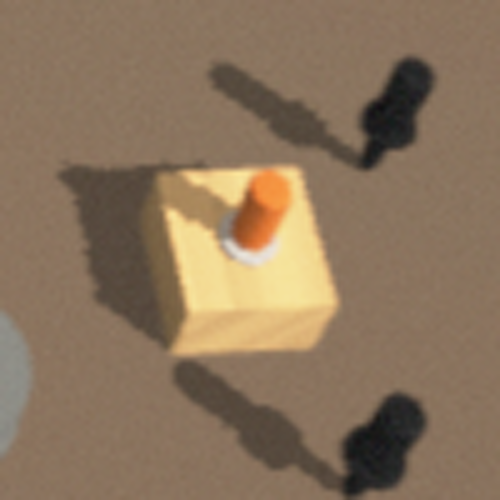

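View pics/c_pin_t.png

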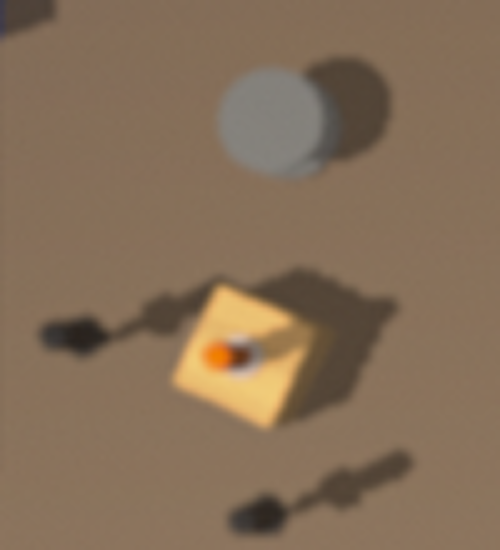

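Run:
```python
from h import *
f=lambda a,x0,y0,k:((a[0]+.5)/k-.5+x0,(a[1]+.5)/k-.5+y0)
S=lambda x,y:('scene',)+f((x,y),175,160,5)
T=lambda x,y:('top',)+f((x,y),235,120,6)
PS=lambda x,y:('scene',)+f((x,y),340,290,5)
PT=lambda x,y:('top',)+f((x,y),95,150,5)
def show(nm,a,b,z):
    print(nm,a[1:],b[1:],'s',pt(*a,z).round(4),'t',pt(*b,z).round(4),'tri',tri(a,b).round(4))
show('pintop',PS(271,186),PT(217,355),.093)
show('hole',S(439,378),T(221,360),.052)
show('hingepost?',S(563,348),T(167,481),.08)
# red tab top centers z=.116
show('red near/left',S(386,92),T(551,413),.116)
show('red right',S(352,60),T(626,406),.116)
show('green in',S(416,170),T(410,406),.116)
show('green out',S(472,145),T(415,486),.116)
for nm,a in (('FL hinge',T(72,105)),('BR',T(612,52))): print(nm,pt(*a,.05).round(4))
print('pen back-left s',pt(*S(280,580),.05))
print('pen back-right s',pt(*S(55,245),.05))
```

```text
pintop (393.8, 326.8) (138.0, 220.6) s [0.4801 0.3929 0.093 ] t [0.4802 0.3916 0.093 ] tri [0.4799 0.3923 0.0919]
hole (262.4, 235.2) (271.4166666666667, 179.58333333333334) s [0.6005 0.0061 0.052 ] t [0.6    0.0052 0.052 ] tri [0.6001 0.0053 0.0509]
hingepost? (287.2, 229.2) (262.4166666666667, 199.75) s [0.5427 0.0394 0.08  ] t [0.5381 0.0314 0.08  ] tri [0.5385 0.0319 0.0701]
red near/left (251.8, 178.0) (326.4166666666667, 188.41666666666669) s [ 0.5548 -0.1522  0.116 ] t [ 0.5667 -0.1528  0.116 ] tri [ 0.5616 -0.1496  0.1216]
red right (245.0, 171.6) (338.9166666666667, 187.25) s [ 0.5605 -0.1872  0.116 ] t [ 0.5697 -0.1884  0.116 ] tri [ 0.5656 -0.1858  0.1196]
green in (257.8, 193.6) (302.9166666666667, 187.25) s [ 0.5678 -0.0855  0.116 ] t [ 0.5707 -0.0859  0.116 ] tri [ 0.5694 -0.0852  0.1171]
green out (269.0, 188.6) (303.75, 200.58333333333331) s [ 0.5311 -0.0892  0.116 ] t [ 0.5326 -0.0879  0.116 ] tri [ 0.5323 -0.0876  0.1179]
FL hinge [0.7298 0.0793 0.05  ]
BR [ 0.754  -0.1928  0.05  ]
pen back-left s [0.72732147 0.08492699 0.05      ]
pen back-right s [ 0.75267872 -0.18892295  0.05      ]
```

The pin top, the hole and the catches agree between the two cameras to about 1–4 mm, and the heights and sizes fit. The candidates for the pin are black at (419,312), black at (416,379) and orange at (393,333), and the crop confirms orange on the wooden block. I'm moving there with the gripper turning.

Emit:
servo_tool(
  twist=[
    [0, 0, 0.18],
    [0, 0, 0.18],
    [0, 0, 0.18],
    [0, 0, 0.18],
    [0, 0, 0.18],
    [0, 0, 0.18],
    [0, 0, 0.18],
    [0, 0, 0.18],
  ],
  xyz=[
    [2.2, 5.6, 0],
    [2.2, 5.6, 0],
    [2.2, 5.6, 0],
    [2.2, 5.6, 0],
    [2.2, 5.6, 0],
    [2.2, 5.6, 0],
    [2.2, 5.6, 0],
    [2.2, 5.6, 0],
  ],
  fingers=[1, 1, 1, 0.6, 0.6, 0.6, 0.6, 0.6],
)

```text
time: 1.7
tool_pos: [0.4214, -0.1252, 0.2317]
tool_rot: [0.701, -0.098, 0.7, 0.098]
contact_force: [0.6, 0.4, -0.4]
gripper_width: 0.597
```

Emit:
servo_tool(
  twist=[
    [0, 0, 0.18],
    [0, 0, 0.18],
    [0, 0, 0.18],
    [0, 0, 0.05],
    [0, 0, 0],
    [0, 0, 0],
    [0, 0, 0],
    [0, 0, 0],
  ],
  xyz=[
    [0.7, 5.8, 0],
    [0.7, 5.8, 0],
    [0.7, 5.8, 0],
    [0.7, 5.8, 0],
    [0.7, 5.8, 0],
    [0.7, 5.8, 0],
    [0.7, 5.8, 0],
    [0.7, 5.8, 0],
  ],
  fingers=[0.6, 0.6, 0.6, 0.6, 0.6, 0.6, 0.6, 0.6],
)

```text
time: 2.7
tool_pos: [0.477, 0.3391, 0.2316]
tool_rot: [0.643, -0.296, 0.642, 0.295]
contact_force: [1.3, -0.2, 0.6]
gripper_width: 0.598
```

Run:
```python
from h import *
st()
for p in((109,214),(147,252)): print(pt('top',*p,.05))
```

```text
t 2.7 pos [0.477  0.3391 0.2316] x [ 0.001  0.    -1.   ] z [0.651 0.759 0.001] F [ 1.3 -0.2  0.6] w 0.598 j [ 0.49 -0.04  1.71 -0.    1.48 -0.37]
[0.50117063 0.49341466 0.05      ]
[0.38663352 0.37865191 0.05      ]
```

Emit:
servo_tool(
  twist=[
    [0, 0, 0],
    [0, 0, 0],
    [0, 0, 0],
    [0, 0, 0],
  ],
  xyz=[
    [0.15, 2.65, -1],
    [0.15, 2.65, -1],
    [0, 0, -5],
    [0, 0, -3],
  ],
  fingers=[0.6, 0.6, 0.6, 0.6],
)

```text
time: 3.2
tool_pos: [0.479, 0.39, 0.1288]
tool_rot: [0.641, -0.296, 0.643, 0.296]
contact_force: [-0.2, -0.2, 0.8]
gripper_width: 0.601
```

Run:
```python
from h import *
s=vision.grab_frame('scene');t=vision.grab_frame('top'); st()
a=np.hstack([cv2.resize(s[275:395,340:440],None,fx=4,fy=4,interpolation=2),cv2.resize(t[160:280,90:190],None,fx=4,fy=4,interpolation=2)])
cv2.imwrite('pics/p1.png',a[:,:,::-1])
```

```text
t 3.3 pos [0.4773 0.3885 0.1263] x [-0.008 -0.005 -1.   ] z [ 0.651  0.759 -0.009] F [-0.6 -0.1 -0.4] w 0.599 j [ 0.56  0.12  1.72 -0.    1.31 -0.3 ]
```

View pics/p1.png

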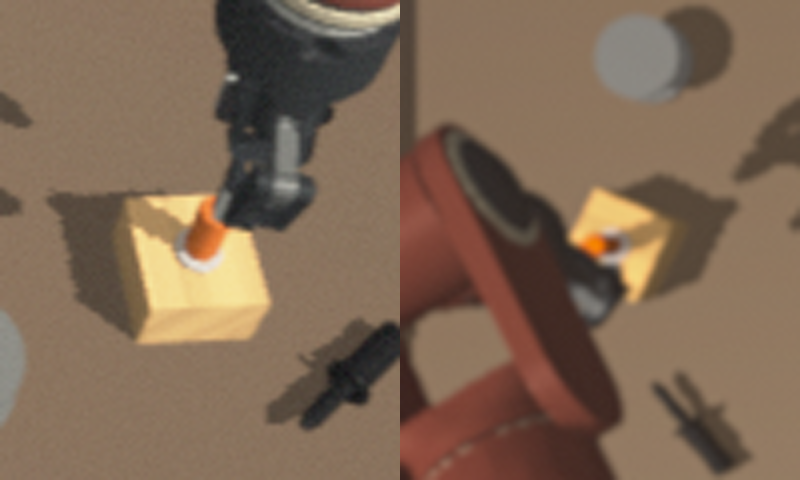

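Run:
```python
from h import *
s=vision.grab_frame('scene');t=vision.grab_frame('top'); st()
cv2.imwrite('pics/s2.png',s[:,:,::-1]);cv2.imwrite('pics/t2.png',t[:,:,::-1])
```

```text
t 3.4 pos [0.48   0.39   0.1316] x [-0. -0. -1.] z [ 0.651  0.759 -0.   ] F [ 0.3 -0.7  1.2] w 0.601 j [ 0.56  0.12  1.72 -0.    1.31 -0.3 ]
```

View pics/s2.png

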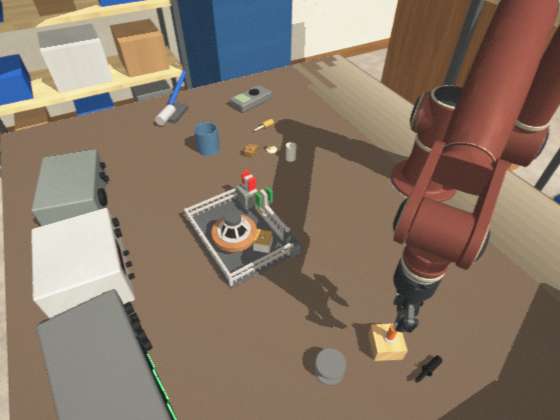

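View pics/t2.png

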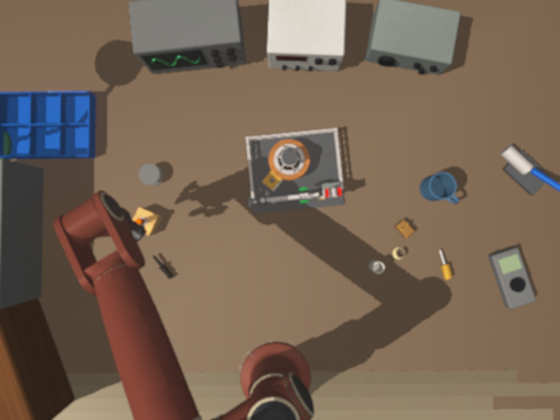

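The gripper sits over the orange grip at top (140,221). The two black pins, which stood on their tips, have fallen over by themselves; the arm was never near them and felt no force. Descending now.

Emit:
servo_tool(
  twist=[
    [0, 0, 0],
    [0, 0, 0],
    [0, 0, 0],
    [0, 0, 0],
    [0, 0, 0],
    [0, 0, 0],
    [0, 0, 0],
    [0, 0, 0],
  ],
  xyz=[
    [0, 0.2, -3],
    [0, 0, -3],
    [0, 0, -1.5],
    [0, 0, 0],
    [0, 0, 0],
    [0, 0, 0],
    [0, 0, 0],
    [0, 0, 0],
  ],
  fingers=[0.6, 0.6, 0.6, 0.6, 0, 0, 0, 0],
)

```text
time: 4.4
tool_pos: [0.4812, 0.3928, 0.0583]
tool_rot: [0.644, -0.295, 0.641, 0.296]
contact_force: [-0.4, -0.6, 5.7]
gripper_width: 0.198
```

Emit:
servo_tool(
  twist=[
    [0, 0, 0],
    [0, 0, 0],
  ],
  xyz=[
    [0, 0, 0],
    [0, 0, 0],
  ],
  fingers=[0, 0],
)

```text
time: 4.65
tool_pos: [0.4812, 0.3928, 0.0583]
tool_rot: [0.644, -0.295, 0.641, 0.296]
contact_force: [0.3, 0.2, 6.1]
gripper_width: 0.198
```

Emit:
servo_tool(
  twist=[
    [0, 0, 0],
    [0, 0, 0],
    [0, 0, 0],
    [0, 0, 0],
    [0, 0, 0],
    [0, 0, 0],
    [0, 0, 0],
  ],
  xyz=[
    [0, 0, 1.2],
    [0, 0, 2],
    [0, 0, 3],
    [0, 0, 3],
    [1, -3.7, 0],
    [1.5, -5, 0],
    [1.5, -5, 0],
  ],
  fingers=[0, 0, 0, 0, 0, 0, 0],
)

```text
time: 5.52
tool_pos: [0.52, 0.254, 0.1497]
tool_rot: [0.643, -0.296, 0.642, 0.296]
contact_force: [-0.4, -0.2, -1.1]
gripper_width: 0.193
```

Emit:
servo_tool(
  twist=[
    [0, 0, 0],
    [0, 0, 0],
    [0, 0, 0],
    [0, 0, 0],
    [0, 0, 0],
    [0, 0, 0],
    [0, 0, 0],
  ],
  xyz=[
    [1.5, -5, 0],
    [1.5, -5, 0],
    [1.5, -5, 0],
    [1.5, -5, 0],
    [1.5, -4, 0],
    [0, 0, 0],
    [0, 0, 0],
  ],
  fingers=[0, 0, 0, 0, 0, 0, 0],
)

```text
time: 6.4
tool_pos: [0.5947, 0.0154, 0.1489]
tool_rot: [0.643, -0.295, 0.642, 0.296]
contact_force: [-0.2, -0.0, -1.5]
gripper_width: 0.192
```

Run:
```python
from h import *
s=vision.grab_frame('scene');t=vision.grab_frame('top'); st()
cv2.imwrite('pics/s3.png',s[:,:,::-1]);cv2.imwrite('pics/t3.png',t[:,:,::-1])
a=np.hstack([cv2.resize(s[175:275,210:310],None,fx=4,fy=4,interpolation=2),cv2.resize(t[120:220,235:335],None,fx=4,fy=4,interpolation=2)])
cv2.imwrite('pics/p3.png',a[:,:,::-1])
```

```text
t 6.5 pos [0.5946 0.0161 0.1486] x [-0.  0. -1.] z [0.65 0.76 0.  ] F [ 0.2 -0.3 -1.1] w 0.193 j [-0.1   0.05  1.76  0.    1.33 -0.96]
```

View pics/p3.png

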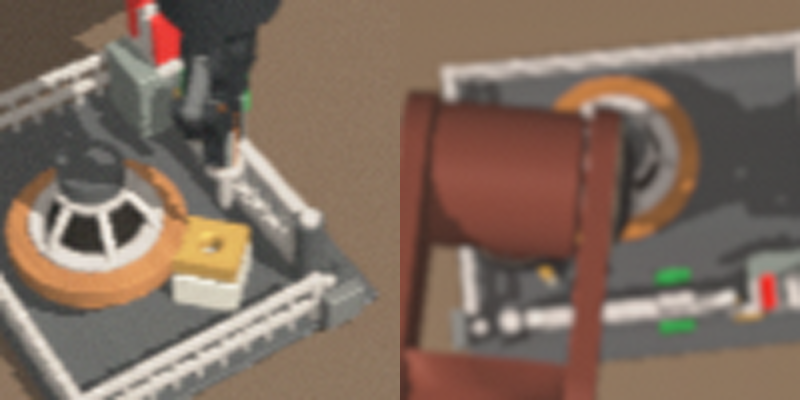

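View pics/s3.png

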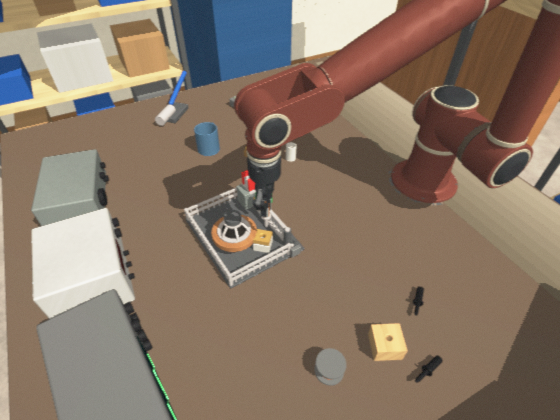

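Run:
```python
from h import *
s=load('s3.png'); crop(s,245,195,50,50,12,'p3b.png')
p=np.array([.5946,.0161,.0953])
for d in (0,.040,.044): 
  q=px('scene',p+[0,0,d]); print(d,q,(q-[245,195]+.5)*12-.5)
q=px('scene',[.600,.0053,.052]);print(q,(q-[245,195]+.5)*12-.5)
```

```text
0 [265.70523514 226.36199658] [253.96282168 381.8439589 ]
0.04 [265.41508375 215.98520506] [250.48100496 257.32246067]
0.044 [265.38511587 214.91345293] [250.12139048 244.46143515]
[262.44125197 234.93415317] [214.79502359 484.70983808]
```

View pics/p3b.png

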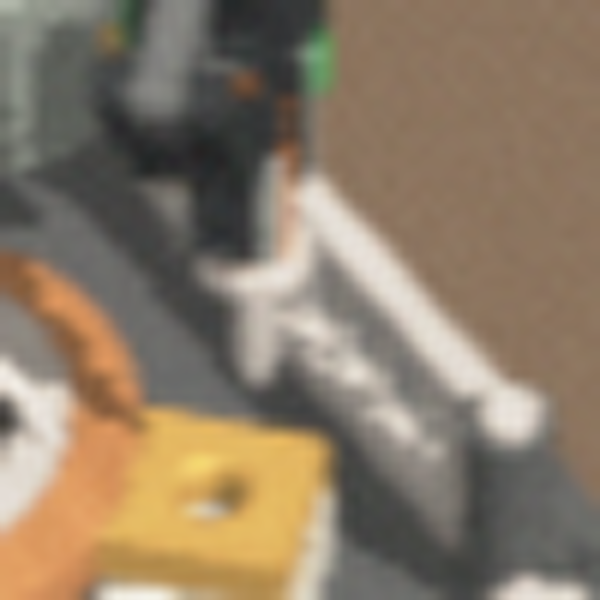

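Run:
```python
from h import *
g=lambda x,y:((x+.5)/12-.5+245,(y+.5)/12-.5+195)
a=pt('scene',*g(258,382),.0953); b=pt('scene',*g(214,488),.052); c=pt('scene',*g(256,275),.0953+.040)
print(a,c,b,b-a)
```

```text
[0.59383914 0.01654976 0.0953    ] [0.59584537 0.02119983 0.1353    ] [0.6005879 0.0060859 0.052    ] [ 0.00674876 -0.01046386 -0.0433    ]
```

Emit:
servo_tool(
  twist=[
    [0, 0, 0],
    [0, 0, 0],
    [0, 0, 0],
    [0, 0, 0],
  ],
  xyz=[
    [0.65, -1.05, 0],
    [0, 0, -1.8],
    [0, 0, -1.5],
    [0, 0, 0],
  ],
  fingers=[0, 0, 0, 0],
)

```text
time: 7.0
tool_pos: [0.5995, 0.0049, 0.112]
tool_rot: [0.641, -0.294, 0.644, 0.297]
contact_force: [-0.7, 0.2, -0.7]
gripper_width: 0.19
```

Run:
```python
from h import *
s=vision.grab_frame('scene'); st()
crop(s,240,205,50,50,12,'p4.png')
```

```text
t 7.05 pos [0.6003 0.0048 0.1134] x [-0.003  0.    -1.   ] z [ 0.651  0.759 -0.002] F [ 0.  -0.1 -0.3] w 0.192 j [-0.12  0.1   1.77  0.    1.28 -0.98]
```

View pics/p4.png

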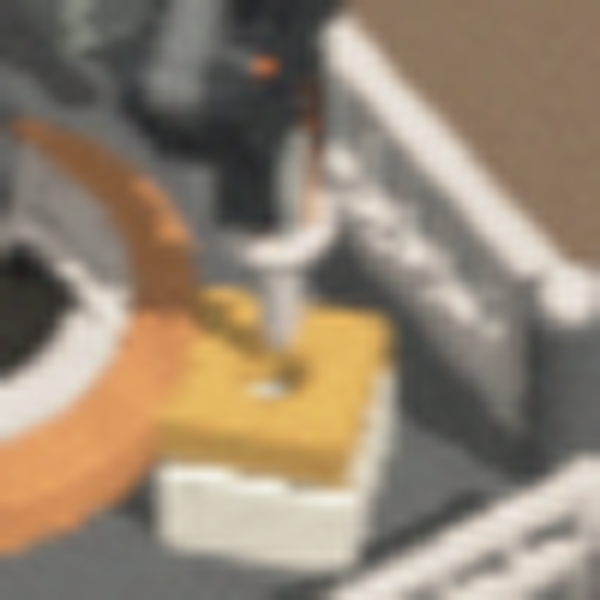

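Run:
```python
from h import *
g=lambda x,y:((x+.5)/12-.5+240,(y+.5)/12-.5+205)
s=st(); tz=s['tool_pos'][2]-.0533
a=pt('scene',*g(283,345),tz);b=pt('scene',*g(274,369),.052);print(a,b,b-a)
```

```text
t 7.05 pos [0.6003 0.0048 0.1134] x [-0.003  0.    -1.   ] z [ 0.651  0.759 -0.002] F [ 0.  -0.1 -0.3] w 0.192 j [-0.12  0.1   1.77  0.    1.28 -0.98]
[0.598643   0.00717059 0.06010603] [0.60071804 0.00634993 0.052     ] [ 0.00207504 -0.00082066 -0.00810603]
```

Emit:
servo_tool(
  twist=[
    [0, 0, 0],
    [0, 0, 0],
    [0, 0, 0],
    [0, 0, 0],
    [0, 0, 0],
  ],
  xyz=[
    [0.12, -0.03, 0],
    [0, 0, -0.7],
    [0, 0, -0.7],
    [0, 0, -0.7],
    [0, 0, 0],
  ],
  fingers=[0, 0, 0, 0, 0],
)

```text
time: 7.68
tool_pos: [0.6019, 0.0043, 0.0931]
tool_rot: [0.642, -0.295, 0.643, 0.296]
contact_force: [-0.7, -0.3, -0.6]
gripper_width: 0.194
```

Run:
```python
from h import *
s=vision.grab_frame('scene'); st()
crop(s,240,205,50,50,12,'p5.png')
```

```text
t 7.725 pos [0.6023 0.0043 0.0937] x [-0.001  0.    -1.   ] z [ 0.651  0.759 -0.001] F [-0.4 -0.7 -0.6] w 0.194 j [-0.12  0.12  1.78 -0.    1.24 -0.98]
```

View pics/p5.png

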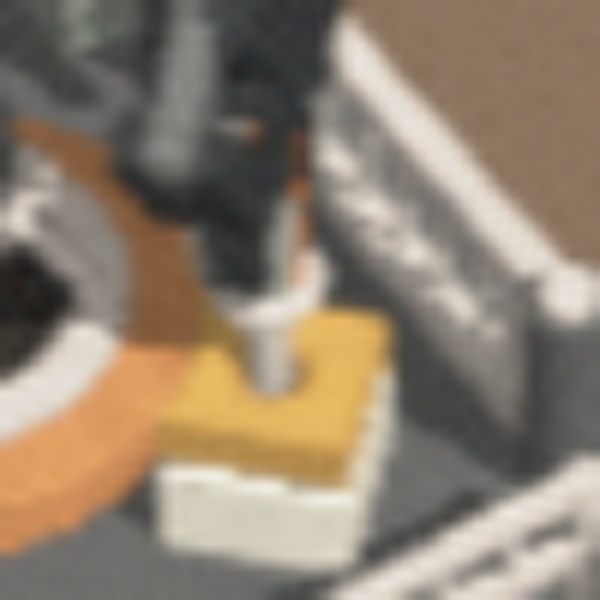

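Emit:
servo_tool(
  twist=[
    [0, 0, 0],
    [0, 0, 0],
    [0, 0, 0],
    [0, 0, 0],
    [0, 0, 0],
  ],
  xyz=[
    [-0.08, 0.08, -0.4],
    [0, 0, -0.6],
    [0, 0, -0.6],
    [0, 0, -0.6],
    [0, 0, 0],
  ],
  fingers=[0, 0, 0, 0, 0],
)

```text
time: 8.35
tool_pos: [0.6013, 0.0051, 0.0713]
tool_rot: [0.642, -0.295, 0.643, 0.296]
contact_force: [-0.6, -0.6, -1.6]
gripper_width: 0.196
```

Emit:
servo_tool(
  twist=[
    [0, 0, 0],
    [0, 0, 0],
    [0, 0, 0],
    [0, 0, 0],
  ],
  xyz=[
    [0, 0, -0.3],
    [0, 0, -0.25],
    [0, 0, -0.15],
    [0, 0, 0],
  ],
  fingers=[0, 0, 0, 0],
)

```text
time: 8.85
tool_pos: [0.602, 0.005, 0.0654]
tool_rot: [0.643, -0.295, 0.642, 0.295]
contact_force: [-0.1, 0.2, -0.9]
gripper_width: 0.196
```

Emit:
servo_tool(
  twist=[
    [0, 0, 0],
    [0, 0, 0],
    [0, 0, 0],
    [0, 0, 0],
  ],
  xyz=[
    [0, 0, -0.15],
    [0, 0, -0.1],
    [0, 0, -0.1],
    [0, 0, 0],
  ],
  fingers=[0, 0, 0, 0],
)

```text
time: 9.35
tool_pos: [0.6028, 0.0055, 0.0652]
tool_rot: [0.643, -0.295, 0.642, 0.296]
contact_force: [-7.6, 1.9, 14.4]
gripper_width: 0.195
```

Run:
```python
from h import *
s=vision.grab_frame('scene'); st()
crop(s,240,205,50,50,12,'p6.png')
```

```text
t 9.4 pos [0.6028 0.0056 0.0653] x [ 0.001  0.001 -1.   ] z [0.651 0.759 0.001] F [-7.   2.9 13.9] w 0.197 j [-0.11  0.16  1.79  0.    1.19 -0.98]
```

View pics/p6.png

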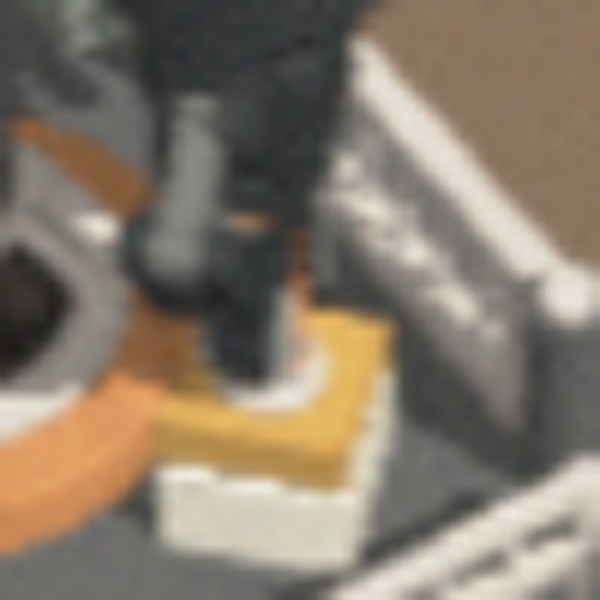

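The collar rests on the tongue. Contact came at TCP z = 0.0653, exactly the predicted home height, with 14 N. Next I'll release and rise.

Emit:
servo_tool(
  twist=[
    [0, 0, 0],
    [0, 0, 0],
    [0, 0, 0],
    [0, 0, 0],
    [0, 0, 0],
    [0, 0, 0],
    [0, 0, 0],
  ],
  xyz=[
    [0, 0, 0.1],
    [0, 0, 0.1],
    [0, 0, 0],
    [0, 0, 0],
    [0, 0, 2],
    [0, 0, 4],
    [0, 0, 6],
  ],
  fingers=[0.5, 0.5, 0.5, 0.5, 0.5, 0.6, 0.7],
)

```text
time: 10.28
tool_pos: [0.6007, 0.0051, 0.1842]
tool_rot: [0.641, -0.295, 0.643, 0.296]
contact_force: [0.4, -0.5, -0.1]
gripper_width: 0.701
```

Run:
```python
from h import *
s=vision.grab_frame('scene'); st()
crop(s,235,160,60,90,7,'p7.png')
```

```text
t 10.325 pos [0.6062 0.0046 0.1964] x [ 0.014 -0.002 -1.   ] z [0.651 0.759 0.008] F [3.3 0.6 6.7] w 0.699 j [-0.12  0.02  1.7   0.    1.4  -0.98]
```

View pics/p7.png

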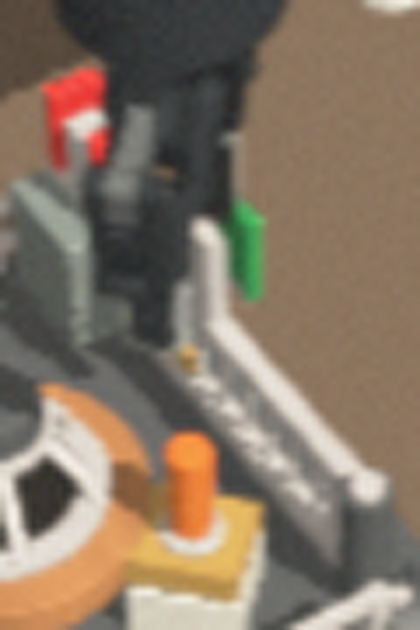

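The pin stands upright with its collar on the tongue. Next I'll fit box models of the tabs to the initial clear images for precise catch positions.

```bash
cat > fit.py <<'E'
from h import *
from scipy.optimize import minimize
ims={n:load(n+'0.png').copy() for n in('scene','top')}
B={'scene':(225,155,70,60),'top':(290,175,60,35)}
def mask(n,col):
    x,y,w,h=B[n]; c=cv2.resize(ims[n][y:y+h,x:x+w],None,fx=8,fy=8,interpolation=2).astype(int)
    r,g,b=c[...,0],c[...,1],c[...,2]
    return ((r>120)&(r>2*g) if col=='r' else (g>1.5*r)&(g>1.5*b)&(g>50))
def rend(n,mid,yaw,axis,half):
    x,y,w,h=B[n]; m=np.zeros((h*8,w*8),np.uint8)
    Rz=R.from_euler('z',yaw)
    for sgn in(-1,1):
        P=[]
        for a in(18-0,22+0) if 0 else (14,22):
            for b in(-12,12):
                for z in(72,116):
                    v=np.array([b,sgn*a]) if axis=='y' else np.array([sgn*a,b])
                    q=Rz.apply([v[0]/1e3,v[1]/1e3,0])+np.array([mid[0],mid[1],0]); q[2]=z/1e3
                    P.append((px(n,q)-[x,y]+.5)*8-.5)
        cv2.fillConvexPoly(m,cv2.convexHull(np.round(P).astype(np.int32)),1)
    return m>0
for col,axis,m0 in(('r','y',(.566,-.169)),('g','x',(.551,-.0865))):
    M={n:mask(n,col) for n in B}
    for n in B: print(col,n,M[n].sum()/64)
    def cost(p,ns=('scene','top')):
        return sum(1-(M[n]&(r:=rend(n,p[:2]/1e3,p[2]/100,axis,0))).sum()/(M[n]|r).sum() for n in ns)
    for ns in(('scene','top'),('scene',),('top',)):
        best=min((minimize(cost,np.array([m0[0]*1e3+dx,m0[1]*1e3,8.7]),args=(ns,),method='Nelder-Mead',options=dict(initial_simplex=np.array([[m0[0]*1e3+dx,m0[1]*1e3,8.7],[m0[0]*1e3+dx+4,m0[1]*1e3,8.7],[m0[0]*1e3+dx,m0[1]*1e3+4,8.7],[m0[0]*1e3+dx,m0[1]*1e3,13]]))) for dx in(-8,0,8)),key=lambda r:r.fun)
        print(col,ns,best.x.round(2),round(best.fun,3))
E
python3 fit.py
```

```text
r scene 149.28125
r top 63.40625Traceback (most recent call last):
  File "fit.py", line 28, in <module>
    best=min((minimize(cost,np.array([m0[0]*1e3+dx,m0[1]*1e3,8.7]),args=(ns,),method='Nelder-Mead',options=dict(initial_simplex=np.array([[m0[0]*1e3+dx,m0[1]*1e3,8.7],[m0[0]*1e3+dx+4,m0[1]*1e3,8.7],[m0[0]*1e3+dx,m0[1]*1e3+4,8.7],[m0[0]*1e3+dx,m0[1]*1e3,13]]))) for dx in(-8,0,8)),key=lambda r:r.fun)
  File "fit.py", line 28, in <genexpr>
    best=min((minimize(cost,np.array([m0[0]*1e3+dx,m0[1]*1e3,8.7]),args=(ns,),method='Nelder-Mead',options=dict(initial_simplex=np.array([[m0[0]*1e3+dx,m0[1]*1e3,8.7],[m0[0]*1e3+dx+4,m0[1]*1e3,8.7],[m0[0]*1e3+dx,m0[1]*1e3+4,8.7],[m0[0]*1e3+dx,m0[1]*1e3,13]]))) for dx in(-8,0,8)),key=lambda r:r.fun)
              ~~~~~~~~^^^^^^^^^^^^^^^^^^^^^^^^^^^^^^^^^^^^^^^^^^^^^^^^^^^^^^^^^^^^^^^^^^^^^^^^^^^^^^^^^^^^^^^^^^^^^^^^^^^^^^^^^^^^^^^^^^^^^^^^^^^^^^^^^^^^^^^^^^^^^^^^^^^^^^^^^^^^^^^^^^^^^^^^^^^^^^^^^^^^^^^^^^^^^^^^^^^^^^^^^^^^^^^^^^^^^^^^^^^^^^^^^^^^^^^^^^^^^^
    res = _minimize_neldermead(fun, x0, args, callback, bounds=bounds,
                        
[... 151 characters left out ...]
 in cost
    return sum(1-(M[n]&(r:=rend(n,p[:2]/1e3,p[2]/100,axis,0))).sum()/(M[n]|r).sum() for n in ns)
  File "fit.py", line 26, in <genexpr>
    return sum(1-(M[n]&(r:=rend(n,p[:2]/1e3,p[2]/100,axis,0))).sum()/(M[n]|r).sum() for n in ns)
                           ~~~~^^^^^^^^^^^^^^^^^^^^^^^^^^^^^
  File "fit.py", line 19, in rend
    P.append((px(n,q)-[x,y]+.5)*8-.5)
              ~~^^^^^
  File "h.py", line 10, in px
    K,o,r=cal(n); c=r.inv().apply(np.array(p)-o); return np.array([K[0,0]*c[0]/-c[2]+K[0,2],K[1,1]*-c[1]/-c[2]+K[1,2]])
          ~~~^^^
  File "h.py", line 5, in cal
    c=vision.get_calibration(n); q=c['orientation']
ValueError: time passes only in moves, steps and waits
```

```bash
sed -i 's/^def cal(n):/import functools\n@functools.lru_cache(None)\ndef cal(n):/' h.py; timeout 300 python3 fit.py
```

```text
r scene 149.28125
r top 63.40625
r ('scene', 'top') [ 557.36 -173.79   11.29] 0.552
r ('scene',) [ 557.44 -172.32    8.66] 0.285
r ('top',) [ 558.06 -174.16   10.96] 0.252
g scene 123.71875
g top 54.234375
g ('scene', 'top') [549.96 -87.43   4.87] 0.528
g ('scene',) [548.95 -87.96  -5.12] 0.282
g ('top',) [549.71 -87.28   9.71] 0.206
```

Emit:
servo_tool(
  twist=[
    [0, 0, 0.16],
    [0, 0, 0.16],
    [0, 0, 0.16],
    [0, 0, 0.16],
    [0, 0, 0.156],
    [0, 0, 0],
  ],
  xyz=[
    [-0.8, -3.5, 0],
    [-0.9, -3.6, 0],
    [-0.9, -3.6, 0],
    [-0.9, -3.6, 0],
    [-0.9, -3.5, 0],
    [0, 0, 0],
  ],
  fingers=[0.72, 0.72, 0.72, 0.72, 0.72, 0.72],
)

```text
time: 11.08
tool_pos: [0.5578, -0.1751, 0.1853]
tool_rot: [-0.479, 0.521, -0.478, -0.52]
contact_force: [-0.1, 1.6, 0.8]
gripper_width: 0.72
```

Run:
```python
from h import *
s=vision.grab_frame('scene');t=vision.grab_frame('top'); st()
a=np.hstack([cv2.resize(s[130:230,205:305],None,fx=4,fy=4,interpolation=2),cv2.resize(t[120:220,265:365],None,fx=4,fy=4,interpolation=2)])
cv2.imwrite('pics/p8.png',a[:,:,::-1])
```

```text
t 11.175 pos [ 0.5582 -0.173   0.1849] x [ 0.001 -0.    -1.   ] z [-0.085  0.996 -0.   ] F [ 0.3  1.2 -0.3] w 0.721 j [-0.43 -0.01  1.76  0.    1.4  -2.08]
```

View pics/p8.png

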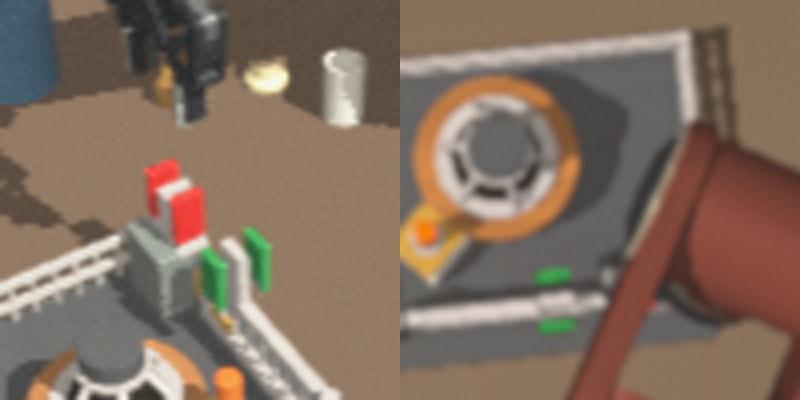

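Emit:
servo_tool(
  twist=[
    [0, 0, 0],
    [0, 0, 0],
    [0, 0, 0],
  ],
  xyz=[
    [0, 0, -3],
    [0, 0, -2.5],
    [0, 0, 0],
  ],
  fingers=[0.72, 0.72, 0.72],
)

```text
time: 11.55
tool_pos: [0.5567, -0.1712, 0.1266]
tool_rot: [0.477, -0.52, 0.478, 0.523]
contact_force: [0.4, -0.9, -0.7]
gripper_width: 0.717
```

Run:
```python
from h import *
s=vision.grab_frame('scene');st()
crop(s,220,140,60,60,10,'p9.png')
q=px('scene',[.5582,-.173,.130]);print(q,(q-[220,140])*10)
```

```text
t 11.6 pos [ 0.5577 -0.1718  0.1285] x [-0.001  0.001 -1.   ] z [-0.088  0.996  0.001] F [ 0.3 -0.5  0.2] w 0.716 j [-0.43  0.04  1.8   0.    1.3  -2.09]
[247.47534208 170.49280392] [274.75342079 304.9280392 ]
```

View pics/p9.png

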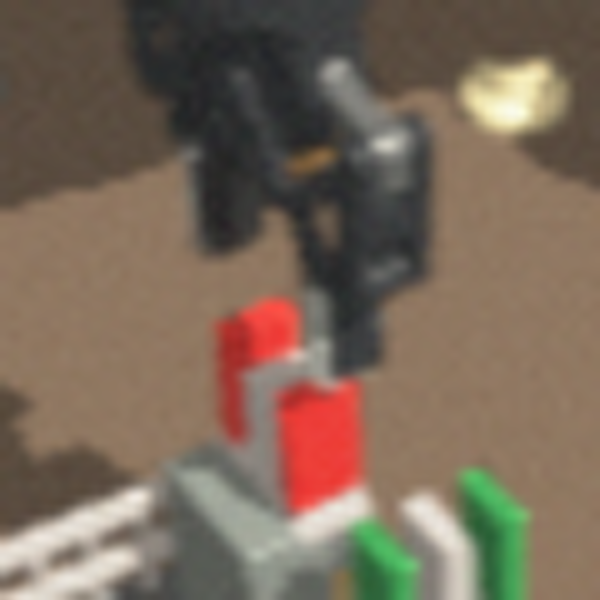

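Emit:
servo_tool(
  twist=[
    [0, 0, 0],
    [0, 0, 0],
    [0, 0, 0],
    [0, 0, 0],
    [0, 0, 0],
  ],
  xyz=[
    [0, 0, -1.2],
    [0, 0, -1.6],
    [0, 0, -1.6],
    [0, 0, -0.8],
    [0, 0, 0],
  ],
  fingers=[0.72, 0.72, 0.72, 0.72, 0.72],
)

```text
time: 12.22
tool_pos: [0.5572, -0.1727, 0.0755]
tool_rot: [0.478, -0.521, 0.478, 0.522]
contact_force: [0.8, 0.5, -0.3]
gripper_width: 0.72
```

Run:
```python
from h import *
s=vision.grab_frame('scene');st()
crop(s,220,140,60,60,10,'p10.png')
```

```text
t 12.275 pos [ 0.5577 -0.173   0.0764] x [-0.001  0.    -1.   ] z [-0.087  0.996  0.   ] F [0.8 0.4 0.2] w 0.721 j [-0.43  0.1   1.83  0.    1.21 -2.09]
```

View pics/p10.png

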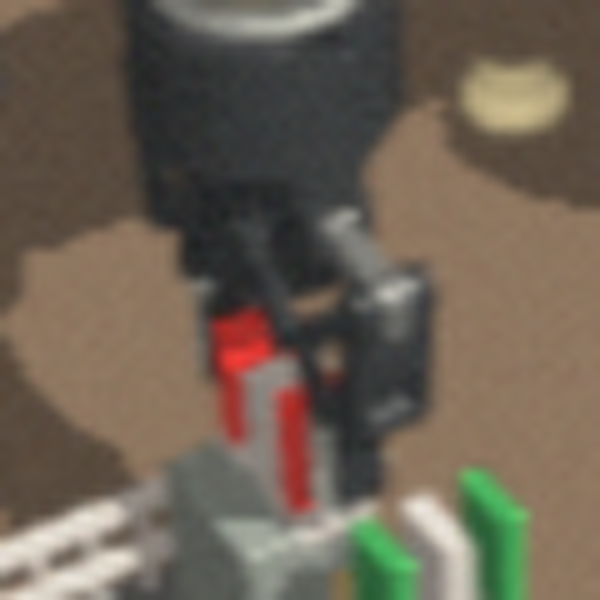

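The jaws straddle both red tabs. Closing with a slight rise.

Emit:
servo_tool(
  twist=[
    [0, 0, 0],
    [0, 0, 0],
    [0, 0, 0],
    [0, 0, 0],
    [0, 0, 0],
    [0, 0, 0],
    [0, 0, 0],
  ],
  xyz=[
    [0, 0, 0.2],
    [0, 0, 0],
    [0, 0, 0],
    [0, 0, 0],
    [0, 0, 0],
    [0, 0, 0],
    [0, 0, 0],
  ],
  fingers=[0.72, 0.4, 0, 0, 0, 0, 0],
)

```text
time: 13.15
tool_pos: [0.5586, -0.1723, 0.0799]
tool_rot: [-0.478, 0.521, -0.477, -0.521]
contact_force: [0.0, 5.7, 4.7]
gripper_width: 0.275
```

Emit:
servo_tool(
  twist=[
    [0, 0, 0],
    [0, 0, 0],
    [0, 0, 0],
    [0, 0, 0],
    [0, 0, 0],
    [0, 0, 0],
    [0, 0, 0],
    [0, 0, 0],
  ],
  xyz=[
    [0, 0, 0],
    [0, 0, 0],
    [0, 0, 0],
    [0, 0, 0],
    [0, 0, 0],
    [0, 0, 2],
    [0, 0, 4],
    [0, 0, 4],
  ],
  fingers=[0, 0, 0.6, 0.72, 0.72, 0.72, 0.72, 0.72],
)

```text
time: 14.15
tool_pos: [0.558, -0.1732, 0.1813]
tool_rot: [-0.478, 0.522, -0.478, -0.521]
contact_force: [1.6, -1.0, 0.8]
gripper_width: 0.721
```

Run:
```python
from h import *
s=vision.grab_frame('scene');st()
crop(s,220,140,80,60,10,'p11.png')
```

```text
t 14.2 pos [ 0.5612 -0.1745  0.1886] x [ 0.011 -0.005 -1.   ] z [-0.087  0.996 -0.006] F [ 1.8 -0.6  4.8] w 0.719 j [-0.43 -0.01  1.75 -0.    1.39 -2.09]
```

View pics/p11.png

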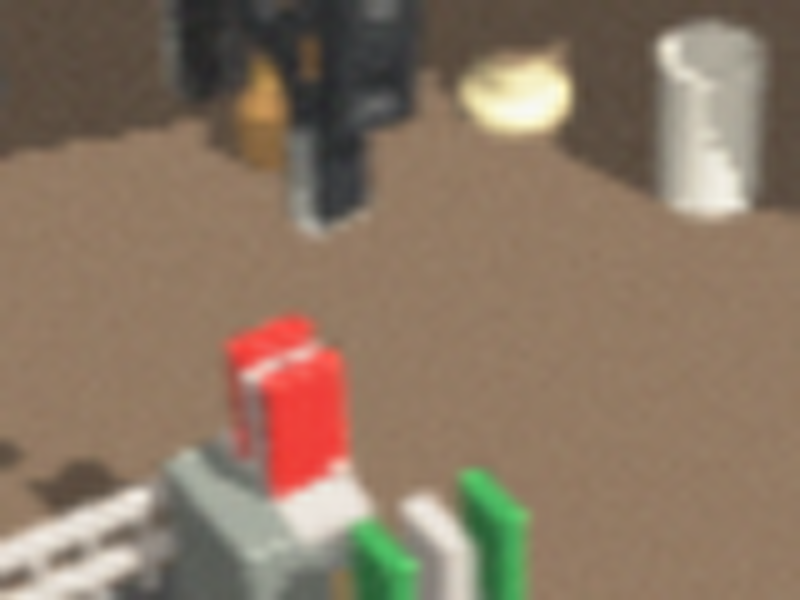

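The red tabs are flush against the rib, fully in. Moving to the green catch with a −90° turn.

Emit:
servo_tool(
  twist=[
    [0, 0, -0.175],
    [0, 0, -0.175],
    [0, 0, -0.175],
    [0, 0, -0.175],
    [0, 0, -0.175],
    [0, 0, -0.175],
    [0, 0, -0.175],
    [0, 0, -0.175],
  ],
  xyz=[
    [-0.1, 1.1, 0],
    [-0.1, 1.1, 0],
    [-0.1, 1.1, 0],
    [-0.1, 1.1, 0],
    [-0.1, 1.1, 0],
    [-0.1, 1.1, 0],
    [-0.1, 1.1, 0],
    [-0.1, 0.9, 0],
  ],
  fingers=[0.72, 0.72, 0.72, 0.72, 0.72, 0.72, 0.72, 0.72],
)

```text
time: 15.2
tool_pos: [0.5503, -0.0868, 0.1803]
tool_rot: [0.702, -0.089, 0.701, 0.089]
contact_force: [-0.2, 0.2, 0.5]
gripper_width: 0.716
```

Emit:
servo_tool(
  twist=[
    [0, 0, -0.17],
    [0, 0, 0],
    [0, 0, 0],
  ],
  xyz=[
    [0, 0, -2.5],
    [0, 0, -3],
    [0, 0, 0],
  ],
  fingers=[0.72, 0.72, 0.72],
)

```text
time: 15.58
tool_pos: [0.5483, -0.0866, 0.1222]
tool_rot: [0.705, -0.031, 0.708, 0.032]
contact_force: [0.4, 0.6, -0.1]
gripper_width: 0.718
```

Run:
```python
from h import *
s=vision.grab_frame('scene');st()
crop(s,230,150,60,60,10,'p12.png')
```

```text
t 15.625 pos [ 0.5496 -0.0869  0.124 ] x [-0.001  0.    -1.   ] z [ 0.996  0.088 -0.001] F [ 0.2 -0.7 -0.2] w 0.72 j [-0.29 -0.02  1.87 -0.    1.29 -0.38]
```

View pics/p12.png

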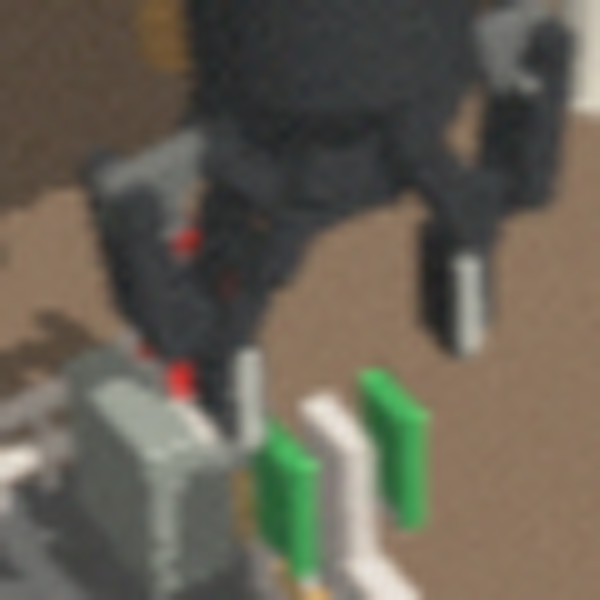

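Emit:
servo_tool(
  twist=[
    [0, 0, 0],
    [0, 0, 0],
    [0, 0, 0],
    [0, 0, 0],
    [0, 0, 0],
  ],
  xyz=[
    [0, 0, -1.2],
    [0, 0, -1.2],
    [0, 0, -1.2],
    [0, 0, -1],
    [0, 0, 0],
  ],
  fingers=[0.72, 0.72, 0.72, 0.72, 0.72],
)

```text
time: 16.25
tool_pos: [0.549, -0.0867, 0.0763]
tool_rot: [0.706, -0.031, 0.707, 0.031]
contact_force: [1.1, -0.1, 0.6]
gripper_width: 0.722
```

Run:
```python
from h import *
s=vision.grab_frame('scene');st()
crop(s,230,150,60,60,10,'p13.png')
```

```text
t 16.3 pos [ 0.5496 -0.0869  0.0772] x [-0.001  0.    -1.   ] z [ 0.996  0.088 -0.001] F [-0.2 -0.   0.6] w 0.722 j [-0.29  0.04  1.9   0.    1.21 -0.38]
```

View pics/p13.png

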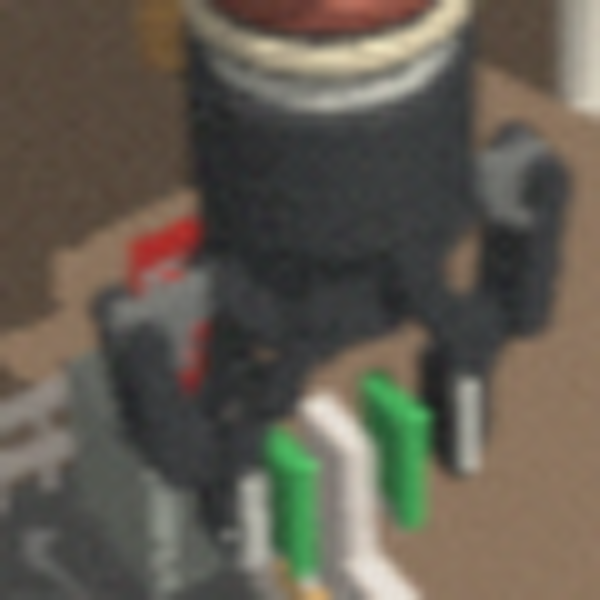

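Both green tabs sit between the jaws and are aligned. Squeezing.

Emit:
servo_tool(
  twist=[
    [0, 0, 0],
    [0, 0, 0],
    [0, 0, 0],
    [0, 0, 0],
    [0, 0, 0],
    [0, 0, 0],
    [0, 0, 0],
  ],
  xyz=[
    [0, 0, 0.1],
    [0, 0, 0],
    [0, 0, 0],
    [0, 0, 0],
    [0, 0, 0],
    [0, 0, 0],
    [0, 0, 0],
  ],
  fingers=[0.5, 0, 0, 0, 0, 0, 0],
)

```text
time: 17.18
tool_pos: [0.5508, -0.0875, 0.0807]
tool_rot: [0.707, -0.032, 0.706, 0.031]
contact_force: [-1.2, 0.0, 5.8]
gripper_width: 0.261
```

Run:
```python
from h import *
st()
h=np.array([.5396,.032])
hx=lambda a:h+.12*np.array([np.cos(np.radians(-85)-a),np.sin(np.radians(-85)-a)])
p=hx(0)
for k in range(1,10): 
  q=hx(.15*k); print(k,((q-p)*100).round(2),q.round(4)); p=q
```

```text
t 17.175 pos [ 0.5508 -0.0875  0.0807] x [ 0.002 -0.001 -1.   ] z [0.996 0.089 0.002] F [-1.2  0.   5.8] w 0.261 j [-0.29  0.03  1.9  -0.    1.21 -0.38]
1 [-1.8  -0.02] [ 0.5321 -0.0878]
2 [-1.78  0.25] [ 0.5143 -0.0853]
3 [-1.72  0.51] [ 0.497  -0.0802]
4 [-1.63  0.76] [ 0.4807 -0.0726]
5 [-1.5  1. ] [ 0.4658 -0.0626]
6 [-1.33  1.21] [ 0.4525 -0.0505]
7 [-1.14  1.39] [ 0.4411 -0.0366]
8 [-0.91  1.55] [ 0.432  -0.0211]
9 [-0.67  1.67] [ 0.4252 -0.0044]
```

Fully squeezed (width 0.261). Starting the swing.

Emit:
servo_tool(
  twist=[
    [0, 0, -0.075],
    [0, 0, -0.075],
    [0, 0, -0.075],
    [0, 0, -0.075],
    [0, 0, 0],
  ],
  xyz=[
    [-0.9, -0.04, 0],
    [-0.9, 0.02, 0],
    [-0.9, 0.09, 0],
    [-0.88, 0.16, 0],
    [0, 0, 0],
  ],
  fingers=[0, 0, 0, 0, 0],
)

```text
time: 17.8
tool_pos: [0.5147, -0.0854, 0.0807]
tool_rot: [0.704, 0.074, 0.702, -0.075]
contact_force: [-1.4, -1.7, 6.4]
gripper_width: 0.266
```

Run:
```python
from h import *
s=vision.grab_frame('scene');st()
crop(s,220,150,80,80,7,'p14.png')
```

```text
t 17.85 pos [ 0.5148 -0.0854  0.0807] x [ 0.002 -0.002 -1.   ] z [ 0.978 -0.21   0.002] F [-1.1 -1.   6.1] w 0.271 j [-0.31 -0.05  1.98 -0.    1.21 -0.09]
```

View pics/p14.png

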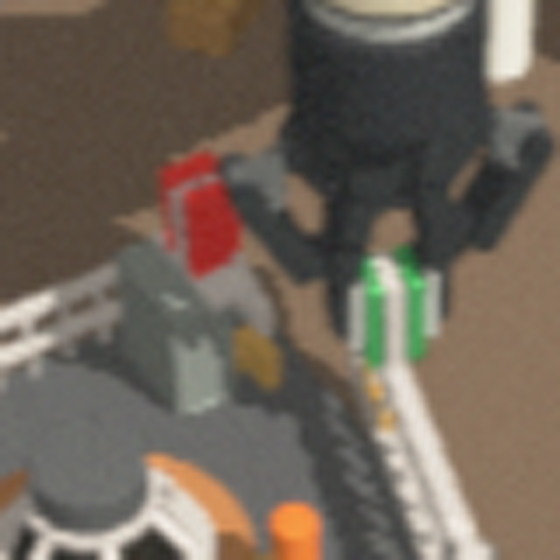

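The gate is opening at about 17° with the tabs squeezed. Continuing through the detent along the arc.

Emit:
servo_tool(
  twist=[
    [0, 0, -0.075],
    [0, 0, -0.075],
    [0, 0, -0.075],
    [0, 0, -0.075],
    [0, 0, -0.075],
    [0, 0, -0.075],
    [0, 0, 0],
  ],
  xyz=[
    [-0.87, 0.22, 0],
    [-0.85, 0.29, 0],
    [-0.83, 0.35, 0],
    [-0.8, 0.41, 0],
    [-0.77, 0.47, 0],
    [-0.73, 0.53, 0],
    [0, 0, 0],
  ],
  fingers=[0, 0, 0, 0, 0, 0, 0],
)

```text
time: 18.73
tool_pos: [0.466, -0.0628, 0.0807]
tool_rot: [0.669, 0.229, 0.668, -0.23]
contact_force: [-3.9, -2.9, 7.9]
gripper_width: 0.265
```

Emit:
servo_tool(
  twist=[
    [0, 0, -0.075],
    [0, 0, -0.075],
    [0, 0, -0.075],
    [0, 0, -0.075],
    [0, 0, -0.075],
    [0, 0, -0.075],
    [0, 0, 0],
  ],
  xyz=[
    [-0.69, 0.58, 0],
    [-0.64, 0.63, 0],
    [-0.59, 0.67, 0],
    [-0.55, 0.72, 0],
    [-0.49, 0.76, 0],
    [-0.42, 0.79, 0],
    [0, 0, 0],
  ],
  fingers=[0, 0, 0, 0, 0, 0, 0],
)

```text
time: 19.6
tool_pos: [0.4319, -0.0212, 0.0807]
tool_rot: [0.601, 0.372, 0.6, -0.374]
contact_force: [-6.3, -3.2, 9.3]
gripper_width: 0.265
```

Run:
```python
from h import *
s=vision.grab_frame('scene');st()
crop(s,220,150,100,100,6,'p15.png')
```

```text
t 19.65 pos [ 0.432  -0.0213  0.0807] x [-0.    -0.003 -1.   ] z [ 0.444 -0.896  0.002] F [-6.6 -3.1  9.2] w 0.264 j [-0.22 -0.29  2.19 -0.    1.24  0.89]
```

View pics/p15.png

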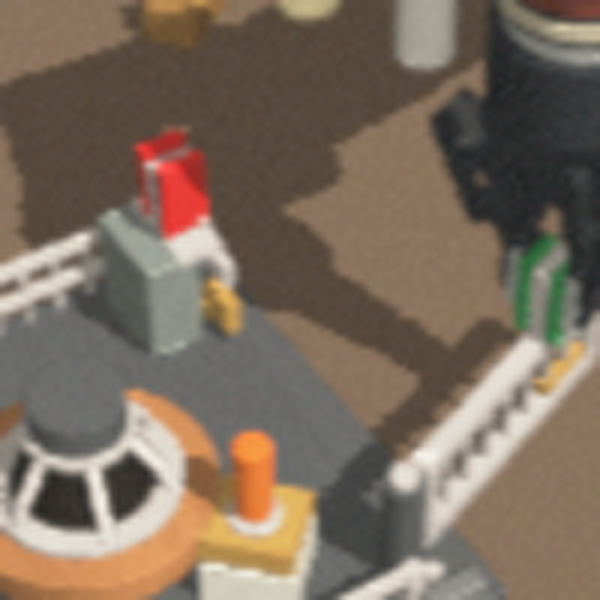

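Emit:
servo_tool(
  twist=[
    [0, 0, -0.06],
    [0, 0, -0.06],
    [0, 0, -0.06],
    [0, 0, 0],
    [0, 0, 0],
    [0, 0, 0],
    [0, 0, 0],
    [0, 0, 0],
  ],
  xyz=[
    [-0.3, 0.65, 0],
    [-0.26, 0.67, 0],
    [-0.21, 0.69, 0],
    [0, 0, 0],
    [0, 0, 0],
    [0, 0, 0],
    [0, 0, 0],
    [0, 0, 0],
  ],
  fingers=[0, 0, 0, 0, 0, 0, 0, 0],
)

```text
time: 20.65
tool_pos: [0.4241, -0.0011, 0.0807]
tool_rot: [0.565, 0.425, 0.565, -0.426]
contact_force: [-7.1, -2.7, 10.7]
gripper_width: 0.269
```

Run:
```python
from h import *
s=vision.grab_frame('scene');t=vision.grab_frame('top');S=st()
cv2.imwrite('pics/s16.png',s[:,:,::-1]);cv2.imwrite('pics/t16.png',t[:,:,::-1])
a=np.hstack([cv2.resize(s[150:250,200:300+0],None,fx=4,fy=4,interpolation=2),cv2.resize(t[120:220,235:335],None,fx=4,fy=4,interpolation=2)])
crop(s,210,150,100,100,6,'p16.png')
d=S['tool_pos'][:2]-np.array([.5396,.032]); print(np.linalg.norm(d),'gate deg',-85+360-np.degrees(np.arctan2(d[1],d[0]))%360)
q=S['tool_rot'];r=R.from_quat([q[1],q[2],q[3],q[0]]).as_matrix();print('yaw gate',5-np.degrees(np.arctan2(r[1,2],r[0,2])), S['joint_vel'].round(3))
```

```text
t 20.75 pos [ 0.4241 -0.0011  0.0807] x [-0.001 -0.002 -1.   ] z [ 0.276 -0.961  0.002] F [-7.3 -2.9 11.1] w 0.268 j [-0.18 -0.31  2.2  -0.    1.25  1.12]
0.12014669929220582 gate deg 78.99658071357061
yaw gate 78.99555490320846 [ 0.002  0.002  0.001  0.    -0.     0.002]
```

View pics/p16.png

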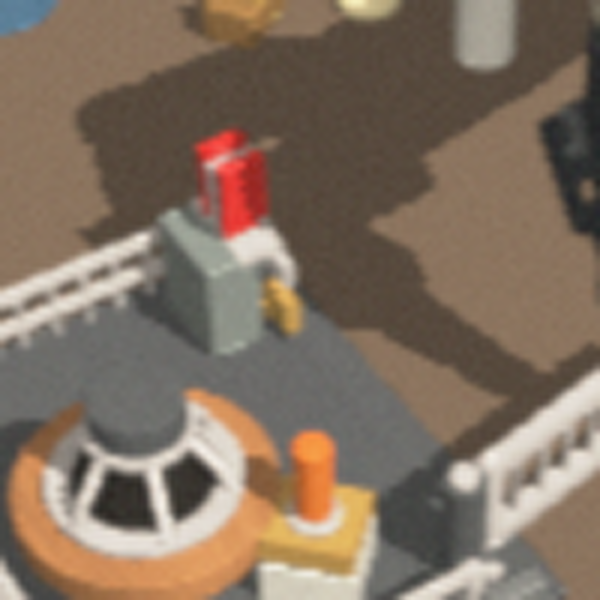

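View pics/t16.png

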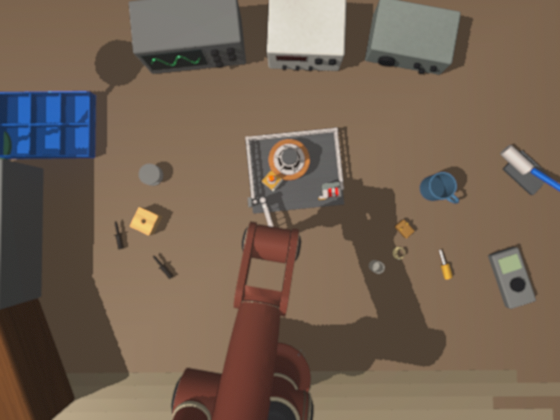

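Run:
```python
from h import *
s=load('s16.png'); crop(s,265,170,70,80,7,'p17.png')
for p in ([.5396,.032,.07],[.4241,-.0011,.07]): print(((px('scene',p)-[265,170])*7).round(0))
```

```text
[153. 416.]
[362. 261.]
```

View pics/p17.png

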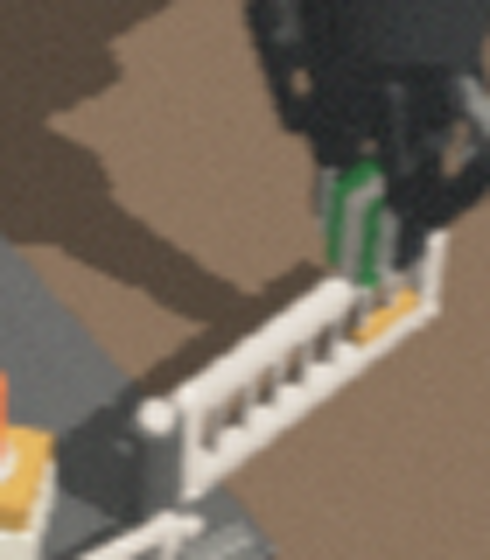

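The green tabs are pinched in the jaws, and the rail direction matches 79°. Everything is still, so I'm handing in.

Run:
```python
from h import *
st(); print(job.job_done())
```

```text
t 20.75 pos [ 0.4241 -0.0011  0.0807] x [-0.001 -0.002 -1.   ] z [ 0.276 -0.961  0.002] F [-7.3 -2.9 11.1] w 0.268 j [-0.18 -0.31  2.2  -0.    1.25  1.12]
the job is handed in; nothing more can be done
None
```

All the steps are done in the order asked, and the job was handed in at 20.75 s with the arm still gripping the green catch and holding the gate open.

- **Pin:** The orange pin is fully home. Its collar rests on the brass tongue; contact came at the predicted height with about 14 N.
- **Red catch:** It is squeezed fully in. After release the camera shows both tabs flush against the rib.
- **Gate:** It stands at about 79° by the tool's turn and position, and the rail's direction in the picture agrees. Joint speeds are near zero, and the jaw opening reads 0.268, so the green tabs are still squeezed in.
- **Forces:** The highest force reading I took was about 16 N.
- **Other things:** The listed items I could see in the last top picture look where they were. I compared them by eye and did not measure them.
- **What changed unasked:** The two black look-alike pins, which stood upright at the start, fell over by themselves during the first move. The force reading stayed near zero and the arm was well clear of both.

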